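# Clear the forming board and lay the block down

## Task

Get the forming board ready in this leather workshop: take the tool caddy off it by its dowel handle, hang the dowel in the pair of sprung hooks, and before letting go tug it down lightly, to about two thirds of the hooks' travel, to be sure it is held. Then slide the wooden block standing beside the board up square against the board's edge, without lifting it off the bench, and push it near its top so that it tips over that edge and ends lying flat on its broad side on the board, roughly centred across the board and square to it. Leave the bottle, jar, tin and hammer where they are.

Things in the scene. Friction and masses are not known exactly. Their poses are not given: they have to be found in the camera images.
- block_center (a point): Centre of the forming block: solid laminated hardwood, about 0.5 kg, 56 mm thick (x), 96 mm wide (y), 128 mm tall (z). It starts upright on the bench, its centre at 64 mm height and 60 to 85 mm out from the board's edge, turned up to 0.35 rad from square. Lying on the board its centre is 36 mm above the bench. Two brass screw heads mark its top.
- board_edge (a point): Middle of the top of the board's edge that faces the block: a low stop 8 mm high, on which the block's lower edge catches. x points level across the board, away from the block: the way it must tip; y runs along the edge; z up. A block tipped over it lies with about 8 mm overhanging the edge, its centre about 56 mm in along x.
- board: The forming board, a black rubber slab 170 mm (x) by 150 mm (y) by 8 mm thick, fixed to the bench; origin at the centre of its underside, axes as board_edge.
- caddy_bar (a point): Middle of the caddy's dowel handle. The dowel is 12 mm thick, runs along y, its centre 125 mm above the caddy's underside, clear for 112 mm between two upright end boards (30 mm wide in x, ending 13 mm above the dowel's centre). Grip it in the middle, across x; the caddy swings freely about the dowel.
- caddy: The tool caddy, an open wooden tote of about 0.3 kg, 66 mm (x) by 128 mm (y) by 138 mm tall, standing on the board, tools inside up to 72 mm above its underside; origin at the centre of its underside, z up.
- seat (a point): Where the dowel's middle lies when hung: half-way between two steel hooks of 8 mm bar, 38 mm either side along y (the resting dowel's line), 185 mm high when empty, moving with the hooks. Each hook is a V open at the top: its centre line is 14 mm below this point at the bottom and rises at 45 degrees to 16 mm above it, 30 mm before and behind in x. z up; -x faces the robot.
- stand: The grey stand, fixed to the bench; origin on the bench straight below the seat; x from the hooks' open tips to the post. The tote is wider than the pair of hooks and hangs below them, so it comes in from the front. From 30 mm behind the seat the hooks' bars run level back to the post, whose face is 118 mm behind and whose top is 212 mm above the bench. Its foot plate is 12 mm thick.
- hooks (a joint): How far the sprung hooks have dipped, m: about 0.001 empty, 0.005 to 0.007 with the caddy hanging, 0.022 at the end of their travel; 0.6 N for each mm.
- bottle: Clear dye bottle with white cap and paper label, 48 mm across, 135 mm tall, origin at the centre of its underside. To be left alone.
- jar: Amber glass jar with black lid, 64 mm across, 80 mm tall, origin at the centre of its underside. To be left alone.
- tin: Low round aluminium tin, 72 mm across, 32 mm tall, origin at the centre of its underside. To be left alone.
- hammer: Hammer, 220 mm long, lying on the bench; x along the handle. To be left alone.
Not all that is in view belongs to the job. What is shaped like the caddy but green is not meant.

How it is judged:
By the outcome, as a careful person would: the job done as asked, in the order asked, and still so for the second after the job is handed in, with the robot touching nothing.
It also fails if it takes over 72 s, if anything falls off the work surface, if the arm or the gripper's body presses on something with over 40 N, if the wrist force passes 120 N, or if a joint passes its speed limit or range.

## Robot

A 7-joint arm with a two-finger parallel gripper is mounted at the origin on the work surface. World frame = base frame: x ahead of the robot, y to its left, z up, the work surface at z = 0. Lengths are in m, angles in rad, forces in N, time in s.
With the tool pointing down it reaches from about 0.425 to 0.875 m from the base axis. Payload 8.4 kg.
Tool frame: the origin (TCP) lies at the centre of the arm's flange, where the gripper is bolted on; the fingertips stand ahead of it and the grasp point (between the pads) lies 155 mm ahead of it (nose_length is the z of the fingertips in the tool frame, in m); z points along the fingers, y is the line along which they close (so a half turn about z gives the same grasp; the last joint's range is limited). The gripper opens to 85 mm and grips with 20 to 120 N. Pads are 22 mm wide; open, the fingers measure 114 mm over their backs; the gripper's body (76 mm by 85 mm) begins 54 mm behind the grasp point. The pads swing forward as they close: fully open they stand 13 mm farther back than shut.
Start: joints at [-1.29, 0.333, 0.04, 1.465, -0.013, 1.343, -0.059], TCP at [0.241, 0.604, 0.405] pointing down, gripper open.
Joint ranges: [-2.58, 2.58], [-0.38, 2.09], [-1.3, 1.39], [0.25, 2.4], [-1.5, 4.64], [0.08, 2.09], [-2.65, 2.65]. Speed limits (rad/s): [2.22, 2.22, 2.79, 2.79, 3.14, 3.14, 3.14].

## Interface

Orientations are given as a unit quaternion [x, y, z, w].
In Python, from plant import sense, read_camera, get_calibration, finish_job, nose_length gives the robot as it stands.
- The arm moves only by the tool arm_command, never from a script. Its argument "plan" is one flat list of numbers, 4 for each row, row after row: the shift along the tool's x, y, z each as a share of 50 cm, from -1 to 1, then the turn about the tool's z as a share of 0.15 rad, from -1 to 1. In form: [tx, ty, tz, turn, tx, ty, tz, turn, ...]. A call has 1 to 12 rows; each row shifts and turns the commanded pose from where the row before left it, along the tool's axes as they then stand; what a row does not reach is not made up. A row lasts 1/10 s, in which the tool goes at most 50 mm and 8.59 degrees, less where a joint would pass 70% of its speed; a pose out of reach is approached as far as the arm can. A call with a number of a shift or a turn outside -1 to 1 is refused whole. A call with a gripper value outside its range is refused whole. "hand" is the opening, from -1 (shut) to 1 (fully open), set as the call begins (left out, the last holds). The fingers move at their own pace and stop on an object; "grip_force" is the grip in N (left out, the last holds). Time passes only in rows, so rows that do not move let the fingers close. It gives the time, the measured TCP pose, the force, the opening and the grip force at its end, in the units of the state.
- sense(): the state, without advancing time (a new reading comes with each control period).
- read_camera(name): name is "scene" or "top" or "wrist"; returns the picture (420x560x3 uint8, red, green, blue); there is no depth.
- get_calibration(name): a dict with "vfov" (degrees; the focal length in pixels is half the picture's height over the tangent of half this angle, whatever the lens; pixels are square), "cx", "cy" (the principal point, pixels), "world_to_cam" (4x4, takes a point from world to camera coordinates). Camera axes: x right, y down, z forward; pixel columns grow to the right and rows downward; lengths in m; the calibration is good to about 2 mm. A picture is of the moment at which its call begins: read the wrist's pose just before it. get_calibration takes no time and is no camera call; for the wrist camera it gives the pose at the moment of the call.
- finish_job(): hands the job in; it is judged then, once.
The state is a dict: "time": time; "joint_positions": joint angles; "qvel": joint speeds; "joint_efforts": joint torques, N m; "tcp_pos": TCP position; "tool_rot": TCP orientation; "force": force on the tool from outside, world axes, zero at the start; "wrist_torque": the same for the moment, N m; "grip_width": finger opening in m; "grasp_force": force on a finger pad.
Only numpy, scipy, OpenCV 4.12 (cv2) and the standard library are available. Lean on these libraries where they do the work, as an engineer would, in place of code of your own. Each camera call takes 0.05 s, during which the arm holds its last target. There are 200 camera calls.

## Working session

There is one attempt and no reset: what is moved stays moved. The work goes in short steps, Python scripts to look and compute and a tool call to move; the robot and the scene stay as the last step left them, time stands still between calls to the robot, and variables do not carry over. Pictures are saved under pics/ and viewed, at most 10 in all, crops included, and the job is handed in when it is done.

Besides the shell and the picture viewer there is one more tool, called by a JSON object that holds its "op" and its "data". arm_command: Moves the arm, as the interface text tells. Its arguments: {"type":"object","properties":{"plan":{"type":"array","items":{"type":"number","minimum":-1,"maximum":1}},"hand":{"type":"number"},"grip_force":{"type":"number"}},"required":["plan"]}

```bash
mkdir -p pics; python3 - <<'E'
from plant import *
import cv2,numpy as np
s=sense();print({k:np.round(v,3) for k,v in s.items()}, nose_length if not callable(nose_length) else nose_length())
for n in("scene","top"):
    cv2.imwrite(f"pics/{n}0.png",cv2.cvtColor(read_camera(n),cv2.COLOR_RGB2BGR)); c=get_calibration(n);print(n,c)
E
```

```text
{'time': np.float64(0.0), 'joint_positions': array([-1.29 ,  0.334,  0.04 ,  1.466, -0.013,  1.343, -0.058]), 'qvel': array([-0.   ,  0.001,  0.   , -0.001,  0.002, -0.001, -0.001]), 'joint_efforts': array([-1.0000e-03, -6.5854e+01,  1.3650e+00, -4.0558e+01,  1.7000e-02,
        1.2000e-02, -0.0000e+00]), 'tcp_pos': array([0.241, 0.604, 0.404]), 'tool_rot': array([ 0.189,  0.982, -0.001, -0.   ]), 'force': array([-0.73 , -0.161,  0.198]), 'wrist_torque': array([ 0.003, -0.03 ,  0.021]), 'grasp_force': np.float64(0.0), 'grip_width': np.float64(0.085)} 0.1734
scene {'vfov': 44.16824222820152, 'cx': 271.84462084692143, 'cy': 202.98033294815775, 'world_to_cam': array([[-1.06671854e-03,  9.99997264e-01,  2.08179709e-03,
        -3.07333492e-02],
       [ 8.37119898e-01,  2.03175251e-03, -5.47015675e-01,
        -3.59664141e-01],
       [-5.47018408e-01,  1.15920200e-03, -8.37119775e-01,
         1.60877984e+00],
       [ 0.00000000e+00,  0.00000000e+00,  0.00000000e+00,
         1.00000000e+00]])}
top {'vfov': 52.45825974372016, 'cx': 283.6867671189323, 'cy': 215.00937306640276, 'world_to_cam': array([[-0.02991456, -0.99951962, -0.00810229,  0.05287341],
       [-0.99709689,  0.03040793, -0.06980793,  0.52968054],
       [ 0.07002077,  0.00599049, -0.99752755,  0.93701035],
       [ 0.        ,  0.        ,  0.        ,  1.        ]])}
```

View pics/scene0.png

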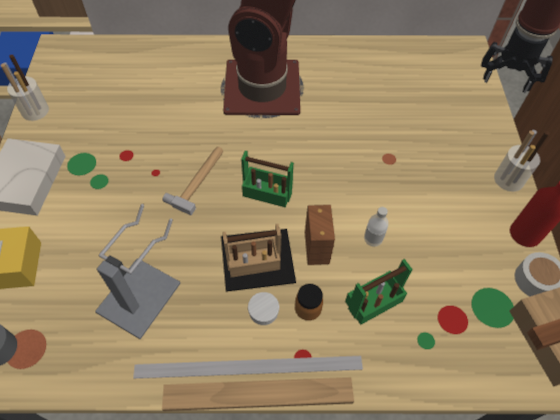

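View pics/top0.png

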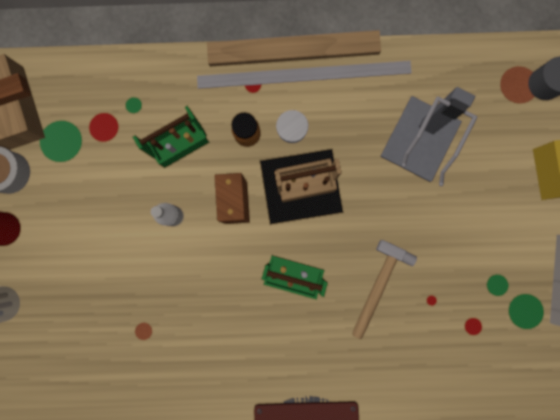

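```bash
python3 - <<'E'
import cv2
a=cv2.imread("pics/top0.png")[80:260,150:350];cv2.imwrite("pics/topA.png",cv2.resize(a,None,fx=3.2,fy=3.2,interpolation=cv2.INTER_CUBIC))
a=cv2.imread("pics/top0.png")[80:200,360:490]
b=cv2.imread("pics/scene0.png")[195:335,90:190]
h=[cv2.resize(i,None,fx=3.5,fy=3.5,interpolation=cv2.INTER_CUBIC) for i in(a,b)]
import numpy as np
o=np.zeros((490,800,3),np.uint8);o[:420,:440]=h[0][:420,:440];o[:,445:795]=h[1];cv2.imwrite("pics/stand.png",o)
E
```

```text
(no output)
```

View pics/topA.png

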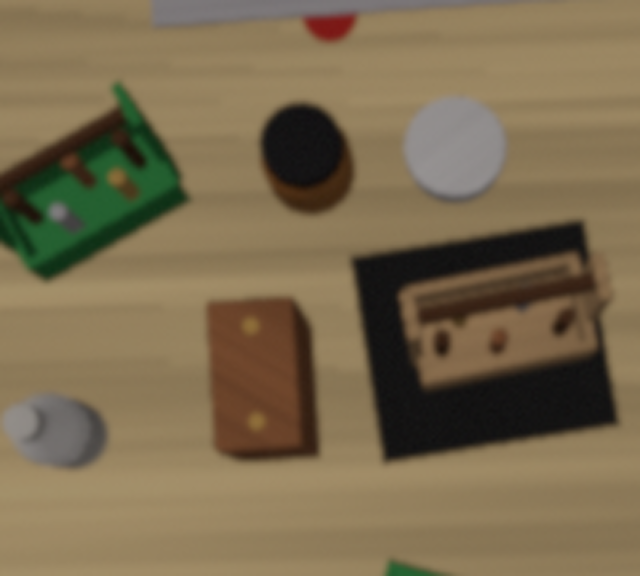

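View pics/stand.png

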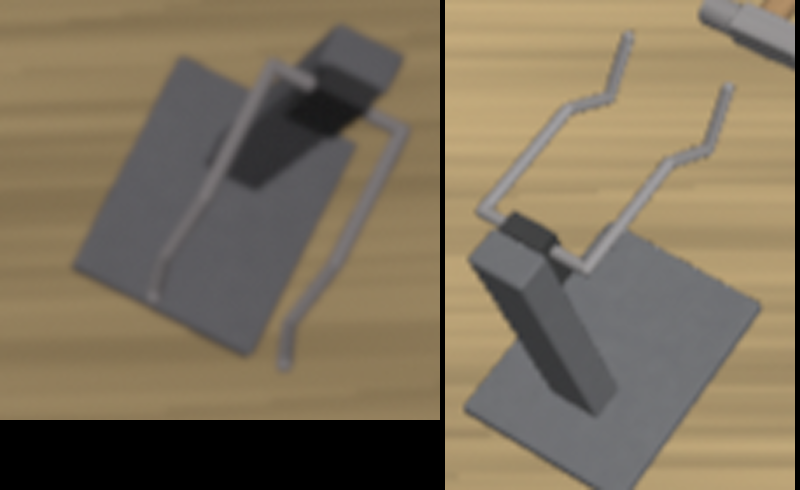

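```bash
cat >h.py <<'E'
from plant import *
import numpy as np,cv2
from scipy.optimize import least_squares
from scipy.spatial.transform import Rotation as R
def K(c): f=210/np.tan(np.radians(c["vfov"]/2)); return f
def onz(c,uv,z):
    M=np.array(c["world_to_cam"]);f=K(c);d=M[:3,:3].T@np.array([(uv[0]-c["cx"])/f,(uv[1]-c["cy"])/f,1]);o=-M[:3,:3].T@M[:3,3]
    return o+d*(z-o[2])/d[2]
def proj(c,p):
    q=np.array(c["world_to_cam"])@np.append(p,1);return np.array([q[0],q[1]])/q[2]*K(c)+[c["cx"],c["cy"]]
def tri(l):
    return least_squares(lambda p:np.concatenate([proj(c,p)-uv for c,uv in l]),[.5,0,.1]).x
E
python3 - <<'E'
from h import *
np.set_printoptions(precision=4,suppress=True)
T=get_calibration("top");S=get_calibration("scene")
A=lambda u,v:(150+(u+.5)/3.2-.5,80+(v+.5)/3.2-.5)
B=lambda u,v:(360+(u+.5)/3.5-.5,80+(v+.5)/3.5-.5)
C=lambda u,v:(90+(u-445+.5)/3.5-.5,195+(v+.5)/3.5-.5)
def ang(a,b): d=b-a; return np.arctan2(d[1],d[0]),np.linalg.norm(d[:2])
P=[onz(T,A(*u),.008) for u in((353,258),(583,222),(617,424),(385,461))]
print("board",np.array(P),np.mean(P,0),[ang(P[i],P[(i+1)%4]) for i in range(4)])
P=[onz(T,A(*u),.128) for u in((207,302),(292,298),(302,445),(215,450))]
print("block",np.array(P),np.mean(P,0),[ang(P[i],P[(i+1)%4]) for i in range(4)])
P=[onz(T,A(*u),.128) for u in((250,326),(256,421))];print("screws",np.mean(P,0),ang(*P))
P=[onz(T,A(*u),.133) for u in((420,310),(592,283))];print("dowel",np.array(P),np.mean(P,0),ang(*P))
for n,t,s in(("tipL",(153,297),(628,37)),("tipR",(284,365),(727,90)),("botL",(165,258),(610,97)),("botR",(294,325),(708,150)),("bkL",(208,195),(570,108)),("bkR",(335,265),(668,162)),("cL",(272,65),(485,212)),("cR",(405,130),(587,268))):
    # label swap: top-left is +y
    print(n,tri([(T,B(*t)),(S,C(*s))]),tri([(T,B(*t)),(S,C(*dict(tipL=(727,90),tipR=(628,37),botL=(708,150),botR=(610,97),bkL=(668,162),bkR=(570,108),cL=(587,268),cR=(485,212))[n]))]))
for n,u,z in(("bottle",(22,422),.135),("jar",(303,145),.08),("tin",(455,148),.032)):print(n,onz(T,A(*u),z))
P=[onz(T,B(*u),.012) for u in((75,267),(183,57),(248,353),(353,145))];print("foot",np.array(P),ang(P[0],P[1]),ang(P[0],P[2]))
for n,z in(("ghead",.02),):
  print("hammer",[onz(T,u,.02) for u in((396,252),(360,335),(380,243),(414,262))])
  print("green",[onz(T,u,.138) for u in((268,262),(325,282))])
E
```

```text
board [[ 0.659   0.0874  0.008 ]
 [ 0.6798 -0.0779  0.008 ]
 [ 0.5342 -0.0964  0.008 ]
 [ 0.513   0.0686  0.008 ]] [ 0.5965 -0.0046  0.008 ] [(np.float64(-1.44525568055866), np.float64(0.1665992009933326)), (np.float64(-3.0147959288669552), np.float64(0.14680610190398644)), (np.float64(1.6988041127785296), np.float64(0.16634836250951604)), (np.float64(0.12850053005554493), np.float64(0.14721703521158594))]
block [[0.6098 0.1725 0.128 ]
 [0.6106 0.1192 0.128 ]
 [0.5184 0.1151 0.128 ]
 [0.5169 0.1692 0.128 ]] [0.5639 0.144  0.128 ] [(np.float64(-1.5546497277552012), np.float64(0.05324649326208591)), (np.float64(-3.097196279012639), np.float64(0.09233858543176193)), (np.float64(1.5978712364102574), np.float64(0.054107447293978546)), (np.float64(0.03498834695260753), np.float64(0.0929095251906929))]
screws [0.564  0.1446 0.128 ] (np.float64(-3.0997489736629587), np.float64(0.0596661576768654))
dowel [[ 0.5998  0.0394  0.133 ]
 [ 0.6133 -0.0679  0.133 ]] [ 0.6065 -0.0142  0.133 ] (np.float64(-1.4449366131544017), np.float64(0.10810693213009512))
tipL [ 0.5971 -0.2038  0.2304] [ 0.6044 -0.
[... 261 characters left out ...]
  0.168 ] [ 0.6181 -0.2813  0.1996]
cL [ 0.7146 -0.2727  0.2268] [ 0.7256 -0.2543  0.2003]
cR [ 0.6992 -0.3034  0.1714] [ 0.6887 -0.3213  0.1996]
bottle [0.5374 0.2869 0.135 ]
jar [0.7216 0.1145 0.08  ]
tin [0.7299 0.0125 0.032 ]
foot [[ 0.6595 -0.1887  0.012 ]
 [ 0.7967 -0.2658  0.012 ]
 [ 0.5997 -0.2978  0.012 ]
 [ 0.7343 -0.3735  0.012 ]] (np.float64(-0.5121974762610811), np.float64(0.1573599791589542)) (np.float64(-2.072267590604279), np.float64(0.12441208178138007))
hammer [array([ 0.441, -0.21 ,  0.02 ]), array([ 0.2622, -0.1225,  0.02  ]), array([ 0.462 , -0.1755,  0.02  ]), array([ 0.4178, -0.2488,  0.02  ])]
green [array([0.4319, 0.0694, 0.138 ]), array([ 0.3901, -0.04  ,  0.138 ])]
```

{"op": "arm_command", "data": {"plan": [0,0,0,0.886,0,0,0,0.886,0,0,0,0.886,0,0,0,0.886,0,0,0,0.886,0,0,0,0.886,0,0,0,0.886,0,0,0,0.886,0,0,0,0], "hand": 1}}

```text
time: 1.0
tcp_pos: [0.2408, 0.6036, 0.4042]
tool_rot: [0.661, 0.75, -0.0, 0.0]
force: [-0.3, -0.4, 0.9]
grip_width: 0.0855
grasp_force: 0.0
```

{"op": "arm_command", "data": {"plan": [-0.066,0.0284,0,0,-0.066,0.0284,0,0,-0.066,0.0284,0,0,-0.066,0.0284,0,0,-0.066,0.0284,0,0,-0.066,0.0284,0,0,-0.066,0.0284,0,0,-0.066,0.0284,0,0,-0.066,0.0284,0,0,-0.066,0.0284,0,0]}}

```text
time: 2.0
tcp_pos: [0.4244, 0.293, 0.4047]
tool_rot: [0.659, 0.752, -0.0, 0.0]
force: [-0.6, 0.2, 0.9]
grip_width: 0.0852
grasp_force: 0.0
```

{"op": "arm_command", "data": {"plan": [-0.066,0.0284,0,0,-0.066,0.0284,0,0,-0.066,0.0284,0,0,-0.066,0.0284,0,0,-0.066,0.0284,0,0,-0.066,0.0284,0,0,-0.066,0.0284,0,0,-0.066,0.0284,0,0,-0.066,0.0284,0,0,-0.066,0.0284,0,0,0,0,0,0,0,0,0,0]}}

```text
time: 3.2
tcp_pos: [0.6069, -0.0156, 0.4043]
tool_rot: [0.66, 0.751, -0.001, -0.0]
force: [-0.2, 0.6, 0.3]
grip_width: 0.0853
grasp_force: 0.0
```

```bash
python3 - <<'E'
from h import *
np.set_printoptions(precision=4,suppress=True)
s=sense();print(s["time"],s["tcp_pos"],R.from_quat(s["tool_rot"]).as_matrix().T,s["force"])
c=get_calibration("wrist");print(c)
cv2.imwrite("pics/w1.png",cv2.cvtColor(read_camera("wrist"),cv2.COLOR_RGB2BGR))
d=[np.array([.6065+t*.125,-.0142-t*.992,.133]) for t in(-.056,0,.056)]
print([proj(c,p) for p in d])
E
```

```text
3.2 [ 0.6069 -0.0156  0.4043] [[-0.1287  0.9917 -0.0005]
 [ 0.9917  0.1287 -0.0009]
 [-0.0009 -0.0006 -1.    ]] [-0.1762  0.6189  0.2906]
{'vfov': 61.588878593744106, 'cx': 275.88836236717896, 'cy': 211.79262154122054, 'world_to_cam': array([[ 0.9918,  0.1281, -0.0015, -0.5995],
       [ 0.1214, -0.9364,  0.3294, -0.1317],
       [ 0.0408, -0.3268, -0.9442,  0.3514],
       [ 0.    ,  0.    ,  0.    ,  1.    ]])}
[array([276.1715, 131.7314]), array([275.9127, 210.5189]), array([275.6888, 278.686 ])]
```

View pics/w1.png

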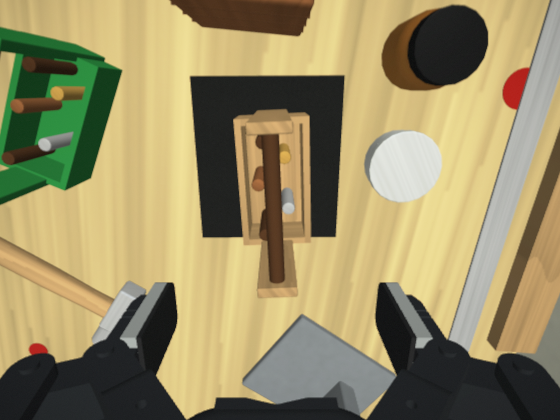

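```bash
python3 - <<'E'
from h import *
np.set_printoptions(precision=4,suppress=True)
c=get_calibration("wrist")
a,b=[onz(c,u,.133) for u in((271,134),(277.5,283))];d=b-a
print(a,b,(a+b)/2,np.arctan2(d[1],d[0]),np.linalg.norm(d))
P=[onz(c,u,.008) for u in((191,77),(344,75.5),(335.5,237),(203,237))]
print(np.array(P),np.mean(P,0),[np.arctan2(*(P[j]-P[i])[[1,0]]) for i,j in((0,1),(1,2),(2,3),(3,0))])
E
```

```text
[0.596  0.0408 0.133 ] [ 0.6153 -0.0719  0.133 ] [ 0.6056 -0.0156  0.133 ] -1.4013438285443311 0.11438026737213415
[[ 0.5121  0.0699  0.008 ]
 [ 0.6593  0.0904  0.008 ]
 [ 0.6825 -0.0781  0.008 ]
 [ 0.5341 -0.0975  0.008 ]] [ 0.597  -0.0038  0.008 ] [np.float64(0.138773416222812), np.float64(-1.4339924805722335), np.float64(-3.0113009605977004), np.float64(1.7015382561777286)]
```

{"op": "arm_command", "data": {"plan": [0,-0.0026,0.039,-0.21,0,0,0.039,0,0,0,0.039,0,0,0,0.039,0,0,0,0.039,0,0,0,0.039,0,0,0,0,0,0,0,0,0]}}

```text
time: 4.05
tcp_pos: [0.6053, -0.0139, 0.2881]
tool_rot: [0.648, 0.762, -0.0, -0.0]
force: [1.4, -0.5, -0.1]
grip_width: 0.0854
grasp_force: 0.0
```

{"op": "arm_command", "data": {"plan": [0,0,0,0,0,0,0,0,0,0,0,0,0,0,0,0,0,0,0,0,0,0,0,0,0,0,0,0,0,0,0,0], "hand": -1, "grip_force": 50}}

```text
time: 4.85
tcp_pos: [0.6055, -0.0149, 0.288]
tool_rot: [0.649, 0.761, 0.0, -0.0]
force: [-2.3, 0.7, 3.6]
grip_width: 0.0102
grasp_force: 48.7
```

{"op": "arm_command", "data": {"plan": [0,0,-0.01,0,0,0,-0.02,0,0,0,-0.03,0,0,0,-0.03,0,0,0,-0.03,0,0,0,-0.03,0,0,0,-0.03,0,0,0,-0.02,0,0,0,0,0]}}

```text
time: 5.75
tcp_pos: [0.6059, -0.0151, 0.3895]
tool_rot: [0.649, 0.761, 0.001, 0.001]
force: [-0.1, -0.5, -3.4]
grip_width: 0.0101
grasp_force: 48.8
```

{"op": "arm_command", "data": {"plan": [0,0,0,0.246,0,0,0,0.446,0,0,0,0.446,0,0,0,0.446,0,0,0,0.446,0,0,0,0.446,0,0,0,0.446,0,0,0,0.446,0,0,0,0.446,0,0,0,0.446,0,0,0,0.2,0,0,0,0]}}

```text
time: 6.95
tcp_pos: [0.6054, -0.0148, 0.3872]
tool_rot: [0.862, 0.506, -0.0, -0.0]
force: [0.9, -0.2, -3.8]
grip_width: 0.0097
grasp_force: 48.9
```

```bash
python3 - <<'E'
from h import *
np.set_printoptions(precision=4,suppress=True)
s=sense();Q=R.from_quat(s["tool_rot"]).as_matrix();print(s["tcp_pos"],np.arctan2(Q[1,1],Q[0,1]),s["force"],s["grip_width"],s["grasp_force"])
cv2.imwrite("pics/w2.png",cv2.cvtColor(read_camera("wrist"),cv2.COLOR_RGB2BGR))
st=np.array([.6113,-.2345]);x=np.array([.872,-.489]);g=st-.085*x
print(Q.T@np.append(g-s["tcp_pos"][:2],0)/.5)
E
```

```text
[ 0.6054 -0.0148  0.3872] -0.5094406095712672 [ 0.9183 -0.2472 -3.835 ] 0.009720748882803307 48.869964480400085
[-0.3775  0.0547  0.0002]
```

View pics/w2.png

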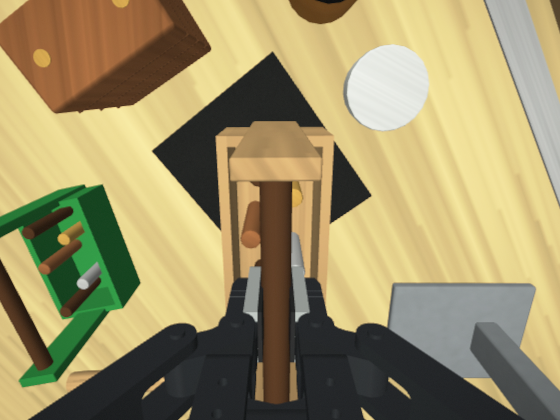

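{"op": "arm_command", "data": {"plan": [-0.015,0.002,0,0,-0.03,0.005,0,0,-0.0375,0.005,0,0,-0.0375,0.005,0,0,-0.0375,0.005,0,0,-0.0375,0.005,0,0,-0.0375,0.005,0,0,-0.0375,0.005,0,0,-0.0375,0.005,0,0,-0.0375,0.005,0,0,-0.02,0.005,0,0,-0.0125,0.003,0,0]}}

```text
time: 8.2
tcp_pos: [0.5369, -0.1944, 0.3878]
tool_rot: [0.863, 0.505, 0.0, 0.0]
force: [0.4, -0.5, -2.7]
grip_width: 0.0101
grasp_force: 48.7
```

{"op": "arm_command", "data": {"plan": [0,0,0,0,0,0,0.016,0,0,0,0.016,0,0,0,0,0,0,0,0,0,0,0,0,0]}}

```text
time: 8.8
tcp_pos: [0.5376, -0.1929, 0.3718]
tool_rot: [0.862, 0.506, -0.0, 0.0]
force: [-0.1, -0.1, -3.4]
grip_width: 0.01
grasp_force: 48.7
```

```bash
python3 - <<'E'
from h import *
np.set_printoptions(precision=4,suppress=True)
s=sense();Q=R.from_quat(s["tool_rot"]).as_matrix();print(s["tcp_pos"],np.arctan2(Q[1,1],Q[0,1]),s["force"],s["grip_width"])
st=np.array([.6113,-.2345])
print(Q.T@np.append(st-s["tcp_pos"][:2],0)/.5)
a,b=[cv2.cvtColor(read_camera(n),cv2.COLOR_RGB2BGR) for n in("scene","top")]
a=cv2.resize(a[170:320,60:220],None,fx=2.5,fy=2.5,interpolation=2);b=cv2.resize(b[60:210,340:500],None,fx=2.5,fy=2.5,interpolation=2)
cv2.imwrite("pics/app.png",np.hstack([a,b]))
E
```

```text
[ 0.5376 -0.1929  0.3718] -0.5093373318802907 [-0.0986 -0.1233 -3.4096] 0.009956426704775192
[-0.0007  0.1693  0.    ]
```

View pics/app.png

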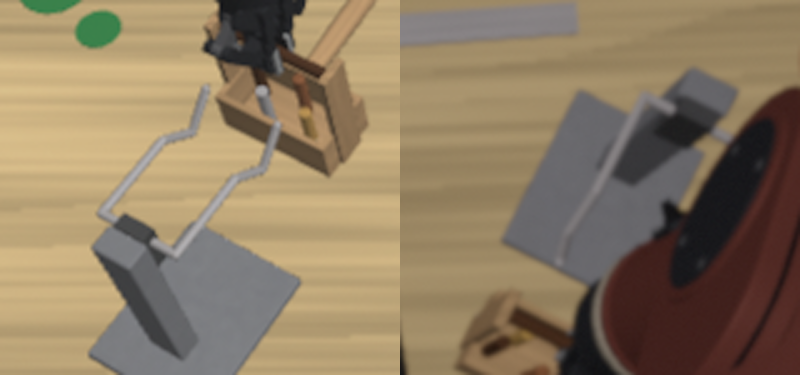

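{"op": "arm_command", "data": {"plan": [0,0.006,0,0,0,0.012,0,0,0,0.012,0,0,0,0.012,0,0,0,0.012,0,0,0,0.012,0,0,0,0.012,0,0,0,0.012,0,0,0,0.012,0,0,0,0.012,0,0,0,0.006,0,0]}}

```text
time: 10.0
tcp_pos: [0.5903, -0.2227, 0.3717]
tool_rot: [0.863, 0.506, -0.0, 0.0]
force: [0.3, 0.1, -3.1]
grip_width: 0.0099
grasp_force: 48.8
```

{"op": "arm_command", "data": {"plan": [0,0.01,0,0,0,0.013,0.002,0,0,0.013,0.008,0,0,0.013,0.012,0,0,0,0.012,0,0,0,0.01,0,0,0,0,0,0,0,0,0]}}

```text
time: 10.8
tcp_pos: [0.611, -0.2342, 0.3496]
tool_rot: [0.863, 0.506, -0.0, -0.0]
force: [0.1, -0.9, -2.9]
grip_width: 0.0101
grasp_force: 48.8
```

{"op": "arm_command", "data": {"plan": [0,0,0.008,0,0,0,0.006,0,0,0,0.006,0,0,0,0,0,0,0,0,0]}}

```text
time: 11.3
tcp_pos: [0.6111, -0.2343, 0.3397]
tool_rot: [0.863, 0.506, -0.0, -0.0]
force: [0.1, -0.2, -4.6]
grip_width: 0.01
grasp_force: 48.8
```

{"op": "arm_command", "data": {"plan": [0,0,0.006,0,0,0,0.006,0,0,0,0,0,0,0,0,0]}}

```text
time: 11.7
tcp_pos: [0.6112, -0.2344, 0.3339]
tool_rot: [0.863, 0.506, 0.0, 0.0]
force: [-0.2, 0.5, -0.9]
grip_width: 0.0105
grasp_force: 49.0
```

{"op": "arm_command", "data": {"plan": [0,0,0.005,0,0,0,0.005,0,0,0,0.004,0,0,0,0.003,0,0,0,0,0,0,0,0,0]}}

```text
time: 12.3
tcp_pos: [0.6112, -0.2344, 0.3255]
tool_rot: [0.863, 0.506, 0.0, 0.0]
force: [-1.1, 0.9, 5.1]
grip_width: 0.0105
grasp_force: 49.4
```

{"op": "arm_command", "data": {"plan": [0,0,0,0]}}

```text
time: 12.4
tcp_pos: [0.6112, -0.2344, 0.3255]
tool_rot: [0.863, 0.506, 0.0, 0.0]
force: [-1.3, 0.9, 3.6]
grip_width: 0.0103
grasp_force: 49.4
```

{"op": "arm_command", "data": {"plan": [0,0,0,0]}}

```text
time: 12.5
tcp_pos: [0.6112, -0.2344, 0.3254]
tool_rot: [0.863, 0.506, 0.0, 0.0]
force: [-0.3, 0.2, 4.3]
grip_width: 0.0102
grasp_force: 49.4
```

{"op": "arm_command", "data": {"plan": [0,0,-0.004,0,0,0,-0.005,0,0,0,-0.005,0,0,0,0,0,0,0,0,0]}}

```text
time: 13.0
tcp_pos: [0.6112, -0.2344, 0.3321]
tool_rot: [0.863, 0.506, -0.0, 0.0]
force: [0.3, -0.5, 0.7]
grip_width: 0.0101
grasp_force: 49.2
```

{"op": "arm_command", "data": {"plan": [0,0,0,0,0,0,0,0,0,0,0,0,0,0,0,0,0,0,0,0,0,0,0,0,0,0,0,0,0,0,0,0], "hand": 1}}

```text
time: 13.8
tcp_pos: [0.6111, -0.2343, 0.3322]
tool_rot: [0.863, 0.506, -0.0, 0.0]
force: [-0.0, 0.7, -0.1]
grip_width: 0.0854
grasp_force: 0.0
```

{"op": "arm_command", "data": {"plan": [0,0,-0.01,0,0,0,-0.03,0,0,0,-0.04,0,0,0,-0.05,0,0,0,-0.05,0,0,0,-0.05,0,0,0,0,0]}}

```text
time: 14.5
tcp_pos: [0.6113, -0.2352, 0.4523]
tool_rot: [0.863, 0.506, 0.002, 0.002]
force: [0.4, -0.0, -0.4]
grip_width: 0.0855
grasp_force: 0.0
```

```bash
python3 - <<'E'
from h import *
np.set_printoptions(precision=4,suppress=True)
s=sense();Q=R.from_quat(s["tool_rot"]).as_matrix();print(s["tcp_pos"],np.arctan2(Q[1,1],Q[0,1]),s["force"],s["grip_width"])
cv2.imwrite("pics/s2.png",cv2.cvtColor(read_camera("scene"),cv2.COLOR_RGB2BGR))
a=cv2.imread("pics/s2.png")[140:340,60:340];cv2.imwrite("pics/s2c.png",cv2.resize(a,None,fx=2.8,fy=2.8,interpolation=2))
E
```

```text
[ 0.6113 -0.2352  0.4523] -0.5101212946163531 [ 0.4457 -0.0204 -0.4297] 0.08548938845822958
```

View pics/s2c.png

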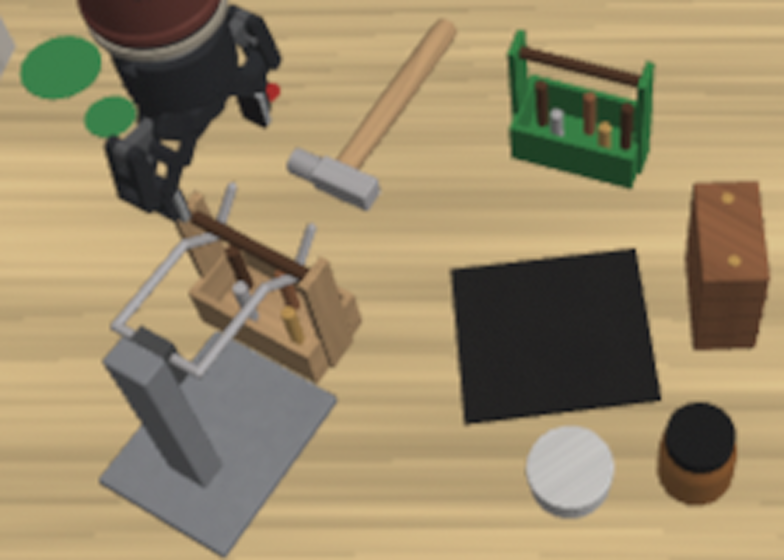

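```bash
python3 - <<'E'
from h import *
np.set_printoptions(precision=4,suppress=True)
S=get_calibration("scene");C=lambda u,v:(60+(u+.5)/2.8-.5,140+(v+.5)/2.8-.5)
P=[onz(S,C(*u),.128) for u in((694,183),(757,181),(767,277),(702,280))]
print("block",np.mean(P,0),[np.arctan2(*(P[j]-P[i])[[1,0]]) for i,j in((1,0),(2,1),(2,3),(3,0))])
P=[onz(S,C(*u),.128) for u in((727,198),(735,260))];print(np.mean(P,0),np.arctan2(*(P[1]-P[0])[[1,0]]))
P=[onz(S,C(*u),.008) for u in((635,249),(661,400),(467,424),(451,270))]
print("board",np.mean(P,0),(P[0]+P[1])/2,[np.arctan2(*(P[j]-P[i])[[1,0]]) for i,j in((0,1),(1,2),(3,2),(0,3))])
s=sense();Q=R.from_quat(s["tool_rot"])
g=np.array([.564,.1443,0]);Q2=(Q*R.from_euler('z',1.027)).as_matrix();print(Q2[:,:2].T, Q2.T@(g-s["tcp_pos"]*[1,1,0])/.5)
E
```

```text
block [0.5641 0.1429 0.128 ] [np.float64(-1.5306366912465874), np.float64(-3.1146764702060636), np.float64(-1.5160518445139937), np.float64(-3.1090304983422175)]
[0.5634 0.1438 0.128 ] 0.05986631041943221
board [ 0.5988 -0.0042  0.008 ] [0.5876 0.0786 0.008 ] [np.float64(0.13366757160818749), np.float64(-1.4357663089695463), np.float64(0.1446740142700389), np.float64(-1.4375020458969017)]
[[ 0.9994  0.0337  0.0039]
 [ 0.0337 -0.9994  0.0013]] [-0.0687 -0.7613 -0.0013]
```

{"op": "arm_command", "data": {"plan": [0,0,0,0.851,0,0,0,0.851,0,0,0,0.851,0,0,0,0.851,0,0,0,0.851,0,0,0,0.851,0,0,0,0.851,0,0,0,0.851]}}

```text
time: 15.35
tcp_pos: [0.611, -0.2342, 0.4469]
tool_rot: [1.0, 0.017, -0.0, -0.0]
force: [1.1, 0.2, -0.5]
grip_width: 0.0857
grasp_force: 0.0
```

{"op": "arm_command", "data": {"plan": [-0.0057,-0.0634,0,0,-0.0057,-0.0634,0,0,-0.0057,-0.0634,0,0,-0.0057,-0.0634,0,0,-0.0057,-0.0634,0,0,-0.0057,-0.0634,0,0,-0.0057,-0.0634,0,0,-0.0057,-0.0634,0,0,-0.0057,-0.0634,0,0,-0.0057,-0.0634,0,0,-0.0057,-0.0634,0,0,-0.0057,-0.0634,0,0]}}

```text
time: 16.55
tcp_pos: [0.5612, 0.1457, 0.447]
tool_rot: [1.0, 0.02, -0.0, -0.0]
force: [0.5, 0.7, 0.0]
grip_width: 0.0855
grasp_force: 0.0
```

{"op": "arm_command", "data": {"plan": [0,0,0,0,0,0,0,0]}}

```text
time: 16.75
tcp_pos: [0.5615, 0.1451, 0.4469]
tool_rot: [1.0, 0.021, -0.0, 0.0]
force: [-0.2, -1.3, -0.2]
grip_width: 0.0854
grasp_force: 0.0
```

```bash
python3 - <<'E'
from h import *
np.set_printoptions(precision=4,suppress=True)
s=sense();Q=R.from_quat(s["tool_rot"]).as_matrix();print(s["tcp_pos"],np.arctan2(Q[1,1],Q[0,1]),s["force"])
print(Q.T@(np.array([.564,.1437,.25])-s["tcp_pos"])/.5)
c=get_calibration("wrist");I=read_camera("wrist");cv2.imwrite("pics/w3.png",cv2.cvtColor(I,cv2.COLOR_RGB2BGR))
E
```

```text
[0.5615 0.1451 0.4469] -1.5292157424645807 [-0.1727 -1.311  -0.1748]
[0.0052 0.0028 0.3938]
```

View pics/w3.png

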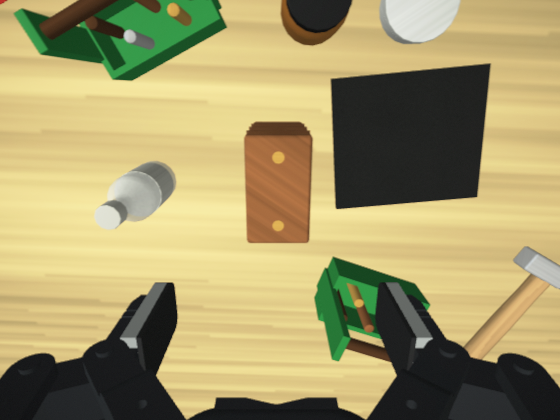

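{"op": "arm_command", "data": {"plan": [0.0052,0.0028,0.049,0,0,0,0.05,0,0,0,0.05,0,0,0,0.05,0,0,0,0.05,0,0,0,0.05,0,0,0,0.05,0,0,0,0.045,0,0,0,0,0]}}

```text
time: 17.7
tcp_pos: [0.5635, 0.1414, 0.2479]
tool_rot: [1.0, 0.019, -0.002, 0.001]
force: [0.4, 0.6, 0.2]
grip_width: 0.0852
grasp_force: 0.0
```

{"op": "arm_command", "data": {"plan": [0,0,0,0,0,0,0,0,0,0,0,0,0,0,0,0,0,0,0,0,0,0,0,0], "hand": -1, "grip_force": 30}}

```text
time: 18.3
tcp_pos: [0.5651, 0.1429, 0.2517]
tool_rot: [1.0, 0.02, 0.001, -0.0]
force: [-1.3, -0.7, 7.8]
grip_width: 0.0557
grasp_force: 35.1
```

{"op": "arm_command", "data": {"plan": [0,0,0.001,0,0,0,0,0]}}

```text
time: 18.5
tcp_pos: [0.5652, 0.1429, 0.2516]
tool_rot: [1.0, 0.02, 0.001, -0.001]
force: [-3.9, -0.4, 12.5]
grip_width: 0.0557
grasp_force: 35.4
```

```bash
python3 - <<'E'
from h import *
np.set_printoptions(precision=4,suppress=True)
s=sense();Q=R.from_quat(s["tool_rot"]).as_matrix();a=np.arctan2(Q[1,1],Q[0,1]);print(s["tcp_pos"],a,s["force"],s["grip_width"],s["grasp_force"])
E=np.array([.586,.0797]);y=-1.439;bx=np.array([np.cos(y),np.sin(y)]);by=np.array([-bx[1],bx[0]])
d=s["tcp_pos"][:2]-E;print("board frame",d@bx,d@by)
Q2=Q@R.from_euler('z',a-y).as_matrix()
for X in(-.036,-.028):print((a-y)/.15,Q2.T@np.append(E+X*bx-s["tcp_pos"][:2],0)/.5)
E
```

```text
[0.5652 0.1429 0.2516] -1.5309394271619838 [-3.9212 -0.3978 12.5029] 0.05568082849798068 35.37014722824097
board frame -0.06540239895080224 -0.012325739038157847
-0.6129295144132252 [0.0247 0.0588 0.    ]
-0.6129295144132252 [ 0.0247  0.0748 -0.    ]
```

{"op": "arm_command", "data": {"plan": [0,0,-0.0014,0,0,0,0,-0.1,0,0,0,-0.15,0,0,0,-0.15,0,0,0,-0.15,0,0,0,-0.063]}}

```text
time: 19.1
tcp_pos: [0.5649, 0.1427, 0.2516]
tool_rot: [0.998, 0.066, 0.001, -0.0]
force: [-1.8, -1.4, 9.7]
grip_width: 0.0555
grasp_force: 35.2
```

{"op": "arm_command", "data": {"plan": [0.002,0.004,0,0,0.003,0.008,0,0,0.004,0.009,0,0,0.004,0.01,0,0,0.004,0.01,0,0,0.004,0.009,0,0,0.003,0.006,0,0,0.0007,0.0028,0,0,0,0,0,0]}}

```text
time: 20.0
tcp_pos: [0.581, 0.1171, 0.2517]
tool_rot: [0.998, 0.067, 0.001, -0.002]
force: [-2.8, 5.9, 9.8]
grip_width: 0.0552
grasp_force: 35.6
```

```bash
cat > st.py <<'E'
from h import *
np.set_printoptions(precision=4,suppress=True)
s=sense();Q=R.from_quat(s["tool_rot"]).as_matrix();a=np.arctan2(Q[1,1],Q[0,1])
E=np.array([.586,.0797]);y=-1.439;bx=np.array([np.cos(y),np.sin(y)]);by=np.array([-bx[1],bx[0]])
d=s["tcp_pos"][:2]-E;f=s["force"];print(s["time"],s["tcp_pos"],"board frame",d@bx,d@by,"yaw err",a-y,"F bx,by,z",f[:2]@bx,f[:2]@by,f[2],s["grip_width"],s["wrist_torque"])
E
python3 st.py
```

```text
20.0 [0.581  0.1171 0.2517] board frame -0.03776422136769036 -2.0173320050511516e-05 yaw err 0.0018496214349916773 F bx,by,z -6.182422927199739 -2.0145715692272215 9.804176331810645 0.05524248014737603 [ 1.2161  0.5441 -0.046 ]
```

{"op": "arm_command", "data": {"plan": [0,0.003,0,0,0,0.005,0,0,0,0.005,0,0,0,0,0,0]}}

```text
time: 20.4
tcp_pos: [0.582, 0.1106, 0.2517]
tool_rot: [0.998, 0.067, 0.001, -0.002]
force: [0.3, 5.2, 7.6]
grip_width: 0.0557
grasp_force: 35.3
```

{"op": "arm_command", "data": {"plan": [0,0.002,0,0,0,0.002,0,0,0,0,0,0]}}

```text
time: 20.7
tcp_pos: [0.5823, 0.1091, 0.2518]
tool_rot: [0.998, 0.067, 0.001, -0.002]
force: [0.4, 5.4, 7.0]
grip_width: 0.0554
grasp_force: 35.4
```

{"op": "arm_command", "data": {"plan": [0,0.002,0,0,0,0.002,0,0,0,0,0,0]}}

```text
time: 21.0
tcp_pos: [0.5826, 0.1071, 0.2518]
tool_rot: [0.998, 0.067, 0.001, -0.002]
force: [-0.6, 6.3, 7.9]
grip_width: 0.0557
grasp_force: 35.4
```

```bash
python3 st.py
```

```text
21.0 [0.5826 0.1071 0.2518] board frame -0.02757360250352352 0.000176696423381879 yaw err 0.0021901926109852976 F bx,by,z -6.2766542292481 0.26122507104798043 7.891614330114964 0.05574511120032197 [1.4129 0.2337 0.0247]
```

{"op": "arm_command", "data": {"plan": [0,0.002,0,0,0,0,0,0]}}

```text
time: 21.2
tcp_pos: [0.5827, 0.1061, 0.2518]
tool_rot: [0.998, 0.067, 0.001, -0.002]
force: [-1.0, 6.5, 8.0]
grip_width: 0.0557
grasp_force: 35.4
```

{"op": "arm_command", "data": {"plan": [0,0.002,0,0,0,0,0,0]}}

```text
time: 21.4
tcp_pos: [0.5828, 0.1055, 0.2518]
tool_rot: [0.998, 0.067, 0.001, -0.002]
force: [-0.9, 7.3, 8.9]
grip_width: 0.0556
grasp_force: 35.6
```

{"op": "arm_command", "data": {"plan": [0,0.002,0,0,0,0,0,0]}}

```text
time: 21.6
tcp_pos: [0.5829, 0.1052, 0.2518]
tool_rot: [0.998, 0.067, 0.001, -0.003]
force: [-2.2, 10.3, 9.9]
grip_width: 0.0556
grasp_force: 35.8
```

```bash
python3 st.py
```

```text
21.6 [0.5829 0.1052 0.2518] board frame -0.025703086286585634 0.00025778102607413846 yaw err 0.002844353319299664 F bx,by,z -10.46686531093666 -0.8226335672205036 9.907667526932642 0.05557846188774023 [ 2.6105  0.508  -0.181 ]
```

{"op": "arm_command", "data": {"plan": [0,0,0,0,0,0,0,0,0,0,0,0,0,0,0,0,0,0,0,0], "hand": 1}}

```text
time: 22.1
tcp_pos: [0.5823, 0.1019, 0.2503]
tool_rot: [0.998, 0.066, -0.0, 0.0]
force: [-0.2, 0.2, -0.3]
grip_width: 0.0856
grasp_force: 0.0
```

{"op": "arm_command", "data": {"plan": [0,0,-0.02,0,0,0,-0.04,0,0,0,-0.05,0,0,0,-0.05,0,0,0,-0.03,0,0,0,0,0]}}

```text
time: 22.7
tcp_pos: [0.583, 0.102, 0.3476]
tool_rot: [0.998, 0.066, 0.002, -0.001]
force: [0.4, 0.0, -0.5]
grip_width: 0.0855
grasp_force: 0.0
```

{"op": "arm_command", "data": {"plan": [0,-0.02,0,0,0,-0.04,0,0,0,-0.04,0,0,0,-0.04,0,0,0,-0.03,0,0,0,0,0,0,0,0,0,0], "hand": -1}}

```text
time: 23.4
tcp_pos: [0.571, 0.1862, 0.3449]
tool_rot: [0.998, 0.066, -0.0, 0.001]
force: [0.5, -0.3, -0.3]
grip_width: 0.0001
grasp_force: 0.0
```

```bash
python3 st.py; python3 - <<'E'
from h import *
# brass screw heads / block top in scene image
I=cv2.cvtColor(read_camera("scene"),cv2.COLOR_RGB2BGR);cv2.imwrite("pics/s3.png",I)
a=I[150:300,220:370];cv2.imwrite("pics/s3c.png",cv2.resize(a,None,fx=4,fy=4,interpolation=2))
E
```

```text
23.4 [0.571  0.1862 0.3449] board frame -0.10758106641902832 -0.0008624451716517616 yaw err 0.0002880358589603116 F bx,by,z 0.34338581232186066 0.5082017953266812 -0.3013630389667892 7.291454431495497e-05 [-0.0994  0.0353  0.0035]
```

View pics/s3c.png

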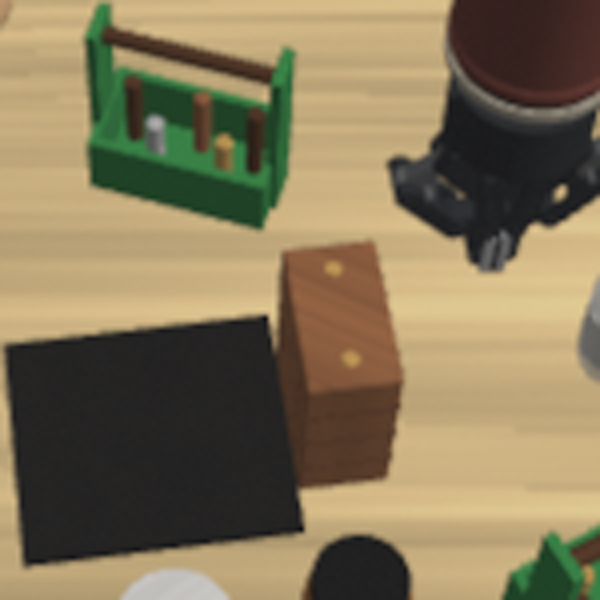

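```bash
python3 - <<'E'
from h import *
S=get_calibration("scene");C=lambda u,v:(220+(u+.5)/4-.5,150+(v+.5)/4-.5)
P=np.array([onz(S,C(*u),.128) for u in((283,252),(373,240),(401,378),(309,392))])
B=np.array([onz(S,C(*u),.008) for u in((267,317),(302,529),(26,564),(6,345))])
y=-1.439;bx=np.array([np.cos(y),np.sin(y)]);by=np.array([-bx[1],bx[0]])
E=(B[0]+B[1])[:2]/2;print(P.mean(0),E,[(P.mean(0)[:2]-E)@v for v in(bx,by)],(B.mean(0)[:2]-E)@by)
for i,j in((0,3),(1,2)):print(np.arctan2(*(P[j]-P[i])[[1,0]])-np.pi/2)
print(np.arctan2(*(B[1]-B[0])[[1,0]])-np.pi/2)
E
```

```text
[0.5817198  0.10679272 0.128     ] [0.58713351 0.07779413] [np.float64(-0.02945854017387747), np.float64(-0.0015559057602271612)] 1.2101409286187558e-05
-1.4327808694921083
-1.442462644576994
-1.4430180764035303
```

{"op": "arm_command", "data": {"plan": [0,0,0.02,0,0,0,0.04,0,0,0,0.04,0,0,0,0.034,0,0,0,0,0]}}

```text
time: 23.95
tcp_pos: [0.5703, 0.1857, 0.2759]
tool_rot: [0.998, 0.065, -0.002, 0.001]
force: [0.8, 0.8, 0.6]
grip_width: 0.0002
grasp_force: 0.0
```

{"op": "arm_command", "data": {"plan": [0.001,0.01,0,0,0,0.02,0,0,0,0.014,0,0,0,0.01,0,0,0,0.006,0,0,0,0.004,0,0,0,0,0,0]}}

```text
time: 24.65
tcp_pos: [0.5759, 0.1546, 0.2785]
tool_rot: [0.998, 0.066, 0.0, -0.0]
force: [-0.9, 0.8, -0.2]
grip_width: 0.0003
grasp_force: 0.0
```

```bash
python3 st.py
```

```text
24.65 [0.5759 0.1546 0.2785] board frame -0.0756189626429069 -0.00017512028726167407 yaw err -0.0001368762839448756 F bx,by,z -0.874801284892321 -0.7650003528326466 -0.219523363006289 0.0003018519974418946 [-0.0166 -0.0148  0.0135]
```

{"op": "arm_command", "data": {"plan": [0,0.005,0,0,0,0.008,0,0,0,0.01,0,0,0,0.01,0,0,0,0.01,0,0,0,0.01,0,0,0,0.01,0,0]}}

```text
time: 25.35
tcp_pos: [0.5801, 0.123, 0.2785]
tool_rot: [0.998, 0.066, -0.0, 0.0]
force: [0.1, 1.4, 0.9]
grip_width: 0.0
grasp_force: 0.5
```

{"op": "arm_command", "data": {"plan": [0,0.01,0,0,0,0.01,0,0,0,0.01,0,0,0,0.008,0,0]}}

```text
time: 25.75
tcp_pos: [0.5825, 0.104, 0.2784]
tool_rot: [0.998, 0.066, -0.0, 0.0]
force: [-0.3, 0.3, 0.6]
grip_width: 0.0001
grasp_force: 0.1
```

```bash
python3 st.py; cat > ck.py <<'E'
from h import *
# centroid of brass/brown: compare scene before/after near board
I=cv2.cvtColor(read_camera("scene"),cv2.COLOR_RGB2HSV).astype(int) if 0 else read_camera("scene").astype(int)
old=cv2.imread("pics/s3.png")[:,:,::-1].astype(int)
r=I[215:300,215:330];o=old[215:300,215:330]
print("dark board px now/before",(r.max(2)<60).sum(),(o.max(2)<60).sum())
E
python3 ck.py
```

```text
25.75 [0.5825 0.104  0.2784] board frame -0.024550312992822655 -0.00025361877732334756 yaw err -0.0004358571498557229 F bx,by,z -0.3693414626364893 -0.2647075423816552 0.622590974567709 0.00014189985069244183 [-0.0468  0.0292 -0.0662]
dark board px now/before 4054 4022
```

{"op": "arm_command", "data": {"plan": [0,0.008,0,0,0,0.008,0,0,0,0.008,0,0,0,0.004,0,0,0,0,0,0,0,0,0,0,0,0,0,0]}}

```text
time: 26.5
tcp_pos: [0.5843, 0.0911, 0.2784]
tool_rot: [0.998, 0.066, -0.0, -0.0]
force: [-0.9, -0.9, 0.0]
grip_width: 0.0
grasp_force: 0.0
```

```bash
python3 st.py;python3 ck.py
```

```text
26.5 [0.5843 0.0911 0.2784] board frame -0.01150643308677532 -0.00014868804015005283 yaw err 0.0003401138128771297 F bx,by,z 0.765184109811017 -0.9915013570629169 0.04429592048660155 2.544720222308223e-05 [ 0.0098  0.0227 -0.0054]
dark board px now/before 2826 4022
```

{"op": "arm_command", "data": {"plan": [0,-0.02,-0.02,0,0,-0.03,-0.04,0,0,-0.03,-0.06,0,0,-0.04,-0.06,0,0,-0.06,-0.06,0,0,-0.06,-0.05,0,0,-0.06,0,0,0,-0.06,0,0,0,-0.06,0,0,0,-0.04,0,0,0,0,0,0]}}

```text
time: 27.65
tcp_pos: [0.5528, 0.3231, 0.4232]
tool_rot: [0.998, 0.069, -0.0, -0.0]
force: [0.6, 0.2, -0.4]
grip_width: -0.0001
grasp_force: 0.0
```

```bash
python3 st.py; python3 - <<'E'
from h import *
y=-1.439;bx=np.array([np.cos(y),np.sin(y)]);by=np.array([-bx[1],bx[0]]);E0=np.array([.5865,.0790])
for n in("top","scene"):
    I=read_camera(n);cv2.imwrite(f"pics/{n}_f.png",I[:,:,::-1]);c=get_calibration(n)
    h=cv2.cvtColor(I,cv2.COLOR_RGB2HSV)
    m=np.zeros(I.shape[:2],np.uint8);cor=[proj(c,np.append(E0+a*bx+b*by,.036))for a,b in((-.03,-.09),(-.03,.09),(.18,.09),(.18,-.09))]
    cv2.fillConvexPoly(m,np.int32(cor),255)
    k=((h[:,:,0]<14)&(h[:,:,1]>90)&(h[:,:,2]>50)).astype(np.uint8)*255&m
    k=cv2.morphologyEx(k,cv2.MORPH_OPEN,np.ones((3,3)))
    L=max(cv2.findContours(k,0,2)[0],key=cv2.contourArea);r=cv2.minAreaRect(L);q=np.array([onz(c,p,.064)[:2]-E0 for p in cv2.boxPoints(r)])
    print(n,cv2.contourArea(L),np.round(np.c_[q@bx,q@by],4).tolist(),"mean",(q@bx).mean().round(4),(q@by).mean().round(4))
    # predicted outline of ideal block top
    print("ideal top corners px",[proj(c,np.append(E0+a*bx+b*by,.064)).round(1).tolist() for a,b in((-.008,-.048),(-.008,.048),(.12,.048),(.12,-.048))],cv2.boxPoints(r).round(1).tolist())
E
```

```text
27.65 [0.5528 0.3231 0.4232] board frame -0.24565783989741174 -0.0009444979823808229 yaw err 0.005408523333687132 F bx,by,z -0.07879810410136275 0.6101621263691008 -0.3766806030026385 -0.0001429130043229633 [-0.0083  0.0099 -0.0079]
top 2576.0 [[-0.023, 0.0475], [0.1045, 0.0479], [0.1042, -0.0512], [-0.0223, -0.0517]] mean 0.0408 -0.0019
ideal top corners px [[263.0, 211.0], [255.9, 167.1], [314.6, 157.6], [322.0, 201.3]] [[249.10000610351562, 168.5], [307.5, 158.8000030517578], [315.0, 204.0], [256.6000061035156, 213.6999969482422]]
scene 2265.5 [[0.1055, -0.0463], [-0.0264, -0.0461], [-0.0187, 0.0729], [0.1064, 0.0719]] mean 0.0417 0.0131
ideal top corners px [[292.1, 225.9], [298.4, 261.0], [243.8, 267.4], [239.8, 231.7]] [[245.89999389648438, 231.6999969482422], [299.70001220703125, 225.6999969482422], [304.70001220703125, 270.0], [250.8000030517578, 276.0]]
```

{"op": "arm_command", "data": {"plan": [0.001,0.03,0,-0.036,0,0.05,0,0,0,0.06,0,0,0,0.06,0,0,0,0.06,0,0,0,0.05,0,0,0,0.022,0,0,0,0,0,0]}}

```text
time: 28.55
tcp_pos: [0.5775, 0.151, 0.4239]
tool_rot: [0.998, 0.066, 0.0, -0.0]
force: [0.4, 0.5, 0.7]
grip_width: 0.0
grasp_force: 0.0
```

{"op": "arm_command", "data": {"plan": [0,0,0.03,0,0,0,0.06,0,0,0,0.06,0,0,0,0.06,0,0,0,0.06,0,0,0,0.06,0,0,0,0.05,0,0,0,0.04,0,0,0,0.016,0,0,0,0,0]}}

```text
time: 29.55
tcp_pos: [0.5765, 0.1553, 0.2038]
tool_rot: [0.998, 0.069, -0.001, 0.001]
force: [-0.7, 0.2, 0.4]
grip_width: 0.0002
grasp_force: 0.0
```

```bash
python3 st.py
```

```text
29.55 [0.5765 0.1553 0.2038] board frame -0.07619948735816846 0.000503219994532929 yaw err 0.006697471055267634 F bx,by,z -0.25402972337883106 -0.7017946477723497 0.3784521182274757 0.00019606273249251976 [-0.0225  0.0296 -0.0422]
```

{"op": "arm_command", "data": {"plan": [0,0.008,0,0,0,0.014,0,0,0,0.014,0,0,0,0.014,0,0,0,0.008,0,0,0,0.004,0,0,0,0,0,0]}}

```text
time: 30.25
tcp_pos: [0.5815, 0.1234, 0.2055]
tool_rot: [0.998, 0.068, 0.0, -0.0]
force: [0.2, 0.5, 0.1]
grip_width: -0.0002
grasp_force: 0.0
```

{"op": "arm_command", "data": {"plan": [0,0.004,0,0,0,0.004,0,0,0,0,0,0]}}

```text
time: 30.55
tcp_pos: [0.582, 0.1196, 0.2054]
tool_rot: [0.998, 0.068, 0.0, 0.0]
force: [-0.5, 0.4, -1.3]
grip_width: 0.0001
grasp_force: 0.0
```

{"op": "arm_command", "data": {"plan": [0,0.004,0,0,0,0.004,0,0,0,0,0,0]}}

```text
time: 30.85
tcp_pos: [0.5826, 0.1157, 0.2054]
tool_rot: [0.998, 0.068, -0.0, -0.0]
force: [-0.1, 0.2, 0.2]
grip_width: 0.0002
grasp_force: 0.0
```

```bash
python3 st.py
```

```text
30.85 [0.5826 0.1157 0.2054] board frame -0.03611130301909472 0.0013237191107828255 yaw err 0.0052204862234552785 F bx,by,z -0.16578824911746826 -0.06561186844529229 0.16781319488121776 0.00016074375095874834 [ 0.063  -0.0442  0.0603]
```

{"op": "arm_command", "data": {"plan": [-0.003,0,0,0.035,0,0.005,0,0,0,0.005,0,0,0,0,0,0]}}

```text
time: 31.25
tcp_pos: [0.5817, 0.1103, 0.2054]
tool_rot: [0.998, 0.066, -0.0, 0.0]
force: [0.5, 1.5, 0.5]
grip_width: 0.0001
grasp_force: 0.4
```

{"op": "arm_command", "data": {"plan": [0,0.005,0,0,0,0.005,0,0,0,0,0,0]}}

```text
time: 31.55
tcp_pos: [0.5824, 0.1051, 0.2054]
tool_rot: [0.998, 0.066, 0.0, 0.0]
force: [0.9, 1.2, 0.1]
grip_width: -0.0001
grasp_force: 0.2
```

```bash
python3 st.py
```

```text
31.55 [0.5824 0.1051 0.2054] board frame -0.025666929220301345 -0.00019996733730269018 yaw err -0.0003809352843411329 F bx,by,z -1.0953587087871903 1.019481727416333 0.13827384506778823 -9.552737564871656e-05 [ 0.0496 -0.0094  0.0099]
```

{"op": "arm_command", "data": {"plan": [0,0.005,0,0,0,0.005,0,0,0,0.005,0,0,0,0.002,0,0,0,0,0,0,0,0,0,0]}}

```text
time: 32.15
tcp_pos: [0.5835, 0.0969, 0.2054]
tool_rot: [0.998, 0.066, -0.0, 0.0]
force: [-0.9, -0.3, -0.1]
grip_width: -0.0001
grasp_force: 0.0
```

{"op": "arm_command", "data": {"plan": [0,-0.02,0,0,0,-0.05,0,0,0,-0.05,-0.02,0,0,-0.03,-0.05,0,0,-0.03,-0.07,0,0,0,-0.08,0,0,0,-0.08,0,0,-0.06,-0.08,0,0,-0.07,-0.02,0,0,-0.07,0,0,0,-0.07,0,0,0,0,0,0]}}

```text
time: 33.35
tcp_pos: [0.5516, 0.3275, 0.4045]
tool_rot: [0.998, 0.07, -0.0, -0.001]
force: [0.1, 0.2, -0.3]
grip_width: -0.0001
grasp_force: 0.0
```

```bash
python3 st.py; python3 - <<'E'
from h import *
y=-1.439;bx=np.array([np.cos(y),np.sin(y)]);by=np.array([-bx[1],bx[0]]);E0=np.array([.5865,.0790])
for n in("top","scene"):
    I=read_camera(n);c=get_calibration(n);h=cv2.cvtColor(I,cv2.COLOR_RGB2HSV)
    m=np.zeros(I.shape[:2],np.uint8);cor=[proj(c,np.append(E0+a*bx+b*by,.036))for a,b in((-.03,-.09),(-.03,.09),(.18,.09),(.18,-.09))]
    cv2.fillConvexPoly(m,np.int32(cor),255)
    k=((h[:,:,0]<14)&(h[:,:,1]>90)&(h[:,:,2]>50)).astype(np.uint8)*255&m
    k=cv2.morphologyEx(k,cv2.MORPH_OPEN,np.ones((3,3)))
    L=max(cv2.findContours(k,0,2)[0],key=cv2.contourArea);r=cv2.minAreaRect(L);q=np.array([onz(c,p,.064)[:2]-E0 for p in cv2.boxPoints(r)])
    print(n,np.round(np.c_[q@bx,q@by],4).tolist(),"mean",(q@bx).mean().round(4),(q@by).mean().round(4))
    # others unmoved: difference against the first picture around each object
    if n=="top":
        T0=cv2.imread("pics/top0.png")[:,:,::-1].astype(int)
        for nm,u,v in(("bottle",157,212),("jar",245,127),("tin",292,126),("hammer",385,270),("green1",295,277),("green2",172,138)):
            print(nm,np.abs(I[v-18:v+18,u-18:u+18].astype(int)-T0[v-18:v+18,u-18:u+18]).mean().round(1))
    else:
        T0=cv2.imread("pics/s2.png")[:,:,::-1].astype(int);print("caddy",np.abs(I[200:280,100:185].astype(int)-T0[200:280,100:185]).mean().round(1))
E
```

```text
33.35 [0.5516 0.3275 0.4045] board frame -0.2502167414638347 -0.0015157790639879786 yaw err 0.00894638432497441 F bx,by,z -0.16600843681457292 0.13542549663700323 -0.3491091085396594 -7.428957940522544e-05 [ 0.0283 -0.0155  0.0063]
top [[-0.0025, 0.0478], [0.1244, 0.0476], [0.1235, -0.0518], [-0.0024, -0.0516]] mean 0.0608 -0.002
bottle 1.0
jar 1.0
tin 1.0
hammer 0.9
green1 0.9
green2 0.8
scene [[0.125, -0.0463], [-0.0064, -0.0461], [0.0003, 0.0733], [0.1248, 0.0723]] mean 0.0609 0.0133
caddy 9.7
```

```bash
python3 - <<'E'
from h import *
I=read_camera("scene").astype(int);T0=cv2.imread("pics/s3.png")[:,:,::-1].astype(int)
print("caddy",np.abs(I[200:280,100:190]-T0[200:280,100:190]).mean())
print(finish_job())
E
```

```text
caddy 6.032037037037037
the job is handed in; nothing more can be done
None
```

The job is handed in. The caddy hangs in the hooks after a tug to about two thirds of their travel. The block lies flat and square on the board, about 2 mm off centre across it. It first landed about 15 mm short, so I nudged it forward along the board, and its centre is now about 61 mm in from the edge. The bottle, jar, tin and hammer have not moved. My last camera comparison of the hanging caddy showed some change that I did not look into.

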